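# Post the cleaned lock through the chute flap

### The job

Push the old rim lock along the feed deck of the chute with the fingertips so that it swings the hanging flap open, goes through under it and slides down into the tray behind; then draw the fingers back out so that the flap falls fully shut behind it. Do not grip or lift the lock, and leave the door knob, the jar and the screwdriver where they are.

Things in the scene. Friction and masses are not known exactly. Their poses are not given: they have to be found in the camera images.
- chute: Fixed sheet-steel drop chute with green sides. Origin at bench level under the flap, mid-width; x is the feed direction (level), y across, z up. Smooth level feed deck, upper face 80 mm above the bench, from x -220 to x +30 mm, 142 mm wide between side lips that rise 8 mm above it (tops 88 mm above the bench).
- deck_edge (a point): Middle of the edge where the deck ends, 30 mm past the flap, 80 mm above the bench. Beyond it a steel slide falls at 40, then 23 degrees, into an open tray with a level floor 12 mm above the bench, 144 to 270 mm past the flap, its walls 60 mm high. A lock whose middle is pushed past this edge tips over and slides down by itself.
- crossbar (a point): Middle of the fixed 8 mm thick crossbar that carries the flap, 135 mm above the bench (55 mm above the deck), between two posts 142 mm high at y +-73 mm. The opening below is 142 mm wide. The bar stays put: an upright finger can follow the lock only up to it.
- flap (a joint): Angle of the flap, an aluminium sheet 132 mm wide hanging 52 mm below the crossbar's axis, 120 g. 0 hangs shut, lower edge 3 mm above the deck (it cannot swing towards the feed side); grows to 1.5 as it swings away in the feed direction. Under 1 N at its lower edge opens it; the lock lying beneath holds it open at about 0.9; gravity shuts it in about a second.
- lock_mid (a point): Middle of the rim lock's dark steel case, 100 (x) by 65 (y) by 22 mm high, 11 mm above its underside; 0.3 to 0.65 kg, flat on the deck before the flap. Brass bolt 18 mm wide sticks out 12 mm from its front (+x, to the flap), a 4 mm high hub stands on top; the rear end (-x) is flat. It lies up to 20 mm off the deck's middle line and is turned up to 0.25 rad from it.
- doorknob: Loose brass door knob standing on the bench beside the deck, 52 mm across, 60 mm high, origin at its foot. Leave alone.
- jar: Loose amber glass jar with a steel lid, 60 mm across, 80 mm high, standing beside the chute, near the flap; origin at its foot. Leave alone.
- driver: Loose screwdriver, 180 mm long, wooden handle, lying on the bench beside the deck; origin at its underside near mid-length. Leave alone.
There are look-alikes about, which are no part of the job. What is meant by the part that bears lock_mid is not brown or orange, and is the smaller of those in its own colour.

How it is judged:
On the way:
1. the flap is swung open with the lock lying in the opening beneath it (value of joint flap above 0.5 rad and x of lock_mid in the frame of chute between -0.045 and 0.07 m and z of lock_mid in the frame of chute above 0.06 m), for 0.05 s.
At the end, for the whole second after the job is handed in: The lock lies at rest down in the tray: its middle 120 to 270 mm past the flap, between the chute's sides and below 50 mm; the flap hangs shut (within 0.06 rad); door knob, jar and screwdriver are within 20 mm of where they stood (x of lock_mid in the frame of chute between 0.12 and 0.27 m and y of lock_mid in the frame of chute between -0.07 and 0.07 m and height (world z) of lock_mid below 0.05 m and linear speed of lock below 0.02 m/s and value of joint flap below 0.06 rad and distance of each of doorknob, jar, driver from where it was at the start of the episode below 0.02 m); the robot touches nothing.
It fails at once if the lock is lifted (its middle more than 30 mm above where it lies on the deck) (height (world z) of lock_mid above 0.121 m).
It fails at once if the lock is gripped (the fingers straddle it and touch it) (x of the grasp point in the frame of lock_mid between -0.045 and 0.045 m and y of the grasp point in the frame of lock_mid between -0.028 and 0.028 m and z of the grasp point in the frame of lock_mid between -0.02 and 0.02 m and contact force between the fingers and lock above 0.5 N).
It fails at once if a bystander is knocked or carried away (distance of any of doorknob, jar, driver from where it was at the start of the episode above 0.03 m).
It also fails if it takes over 35 s, if anything falls off the work surface, if the arm or the gripper's body presses on something with over 40 N, if the wrist force passes 120 N, or if a joint passes its speed limit or range.

### The arm

A 6-joint arm with a two-finger parallel gripper is mounted at the origin on the work surface. World frame = base frame: x ahead of the robot, y to its left, z up, the work surface at z = 0. Lengths are in m, angles in rad, forces in N, time in s.
With the tool pointing down it reaches from about 0.35 to 0.8 m from the base axis. Payload 7.3 kg.
Tool frame: the origin (TCP) lies on the centre line of the jaws, within the pads' length; the fingertips stand 14 mm ahead of it and the grasp point (between the pads) lies 5 mm behind it; z points along the fingers, y is the line along which they close (so a half turn about z gives the same grasp; the last joint's range is limited). The gripper opens to 85 mm and grips with 20 to 120 N. Pads are 22 mm wide; open, the fingers measure 114 mm over their backs; the gripper's body (76 mm by 85 mm) begins 54 mm behind the grasp point. The pads swing forward as they close: fully open they stand 13 mm farther back than shut.
Start: joints at [-1.389, 0.342, 1.524, -0, 1.275, -0.146], TCP at [0.169, -0.497, 0.245] pointing down, gripper open.
Joint ranges: [-2.53, 2.53], [-0.77, 2.02], [0.04, 2.7], [-1, 4.14], [0.28, 2.66], [-3.11, 3.11]. Speed limits (rad/s): [2.57, 2.57, 3.14, 3.14, 3.14, 3.14].

### API

Orientations are given as a rotation vector (axis times angle).
In Python, from plant import status, imaging, workorder gives the robot as it stands.
- The arm moves only by the tool move_arm, never from a script. Its arguments are lists of equal length, an entry for each row: "jaw": the closure, from 0 (fully open) to 1 (shut); "dp": the shift along the tool's x, y, z each as a share of 0.12 m, from -1 to 1, a list of three; "twist": the turn about the tool's z as a share of pi rad, from -1 to 1. In form: {"jaw": [jaw, ...], "dp": [[tx, ty, tz], ...], "twist": [twist, ...]}. A call has 1 to 12 rows; each row shifts and turns the commanded pose from where the row before left it, along the tool's axes as they then stand; what a row does not reach is not made up. A row lasts 1/8 s, in which the tool goes at most 62.5 mm and 10.7 degrees, less where a joint would pass 70% of its speed; a pose out of reach is approached as far as the arm can. A call with a number of a shift or a turn outside -1 to 1 is refused whole. A call with a gripper value outside its range is refused whole. The fingers move at their own pace and stop on an object; the grip force is fixed at half the most. Time passes only in rows, so rows that do not move let the fingers close. It gives the time, the measured TCP pose, the force, the opening and the grip force at its end, in the units of the state.
- status.state(): the state, without advancing time (a new reading comes with each control period).
- imaging.get_image(name): name is "scene" or "top" or "wrist"; returns a dict with "frame" (480x640x3 uint8, red, green, blue), "fx", "fy", "cx", "cy" (pixels), "dist" ([k1, k2, p1, p2, k3] as OpenCV has them; the pictures are not rectified), "xyz" and "orientation" of the camera in the world; the wrist camera has in their place "hand_eye" (4x4, takes a point from camera to tool coordinates, whose origin is the TCP and whose axes are the flange's). Camera axes: x right, y down, z forward; pixel columns grow to the right and rows downward; lengths in m; the calibration is good to about 2 mm. A picture is of the moment at which its call begins: read the wrist's pose just before it. There is no depth.
- workorder.close_job(): hands the job in; it is judged then, once.
The state is a dict: "t": time; "qpos": joint angles; "joint_vel": joint speeds; "effort": joint torques, N m; "tcp_pos": TCP position; "eef_rot": TCP orientation; "contact_force": force on the tool from outside, world axes, zero at the start; "torque": the same for the moment, N m; "opening": finger opening in m; "finger_force": force on a finger pad.
Only numpy, scipy, OpenCV 4.12 (cv2) and the standard library are available. Lean on these libraries where they do the work, as an engineer would, in place of code of your own. Each camera call takes 0.05 s, during which the arm holds its last target. There are 200 camera calls.

## Working session

There is one attempt and no reset: what is moved stays moved. The work goes in short steps, Python scripts to look and compute and a tool call to move; the robot and the scene stay as the last step left them, time stands still between calls to the robot, and variables do not carry over. Pictures are saved under pics/ and viewed, at most 10 in all, crops included, and the job is handed in when it is done.

Besides the shell and the picture viewer there is one more tool, called after "Emit:" in YAML: its name, and indented under it one key for each argument. move_arm: Moves the arm, as the interface text tells. Its arguments: {"type":"object","properties":{"jaw":{"type":"array"},"dp":{"type":"array"},"twist":{"type":"array"}},"required":["jaw","dp","twist"]}

```bash
mkdir -p pics; python3 - <<'E'
from plant import status, imaging
import cv2
print(status.state())
for n in("scene","top"):
    d=imaging.get_image(n); cv2.imwrite(f"pics/{n}0.png",d["frame"][:,:,::-1]); print({k:v for k,v in d.items() if k!="frame"})
E
```

```text
{'t': 0.0, 'qpos': array([-1.38896995e+00,  3.42705451e-01,  1.52501755e+00, -3.56470382e-05,
        1.27539202e+00, -1.45984494e-01]), 'joint_vel': array([ 0.00089404, -0.00085702,  0.00042981,  0.00209598, -0.00036059,
        0.00066798]), 'effort': array([-1.91410625e-03, -4.33679366e+01, -2.46014589e+01, -2.59460776e-04,
        7.70520332e-03,  4.20196784e-05]), 'tcp_pos': array([ 0.16898459, -0.49665995,  0.24463472]), 'eef_rot': array([-3.09798383e+00, -5.12389488e-01,  9.63536001e-05]), 'contact_force': array([-0.07239522,  1.11146554,  0.23644894]), 'torque': array([-0.01069776, -0.00710655,  0.00945166]), 'finger_force': 0.0, 'opening': 0.08557134300004787}
{'fx': 446.7285901531434, 'fy': 446.7285901531434, 'cx': 310.0376239690715, 'cy': 245.17342587734396, 'dist': array([-0.05125234,  0.        ,  0.        ,  0.        ,  0.        ]), 'xyz': array([ 1.15655971, -0.40608138,  0.71175994]), 'orientation': array([-2.0801505 , -1.02245617,  0.48373114])}
{'fx': 601.71491604217, 'fy': 601.71491604217, 'cx': 329.3914978438157, 'cy': 225.12079096379824, 'dist': array([-0.09749612,  0.        ,  0.        ,  0.        ,  0.        ]), 'xyz': array([0.49072132, 0.02473955, 1.21472684]), 'orientation': array([-2.18698879,  2.16023506, -0.02551979])}
```

View pics/top0.png

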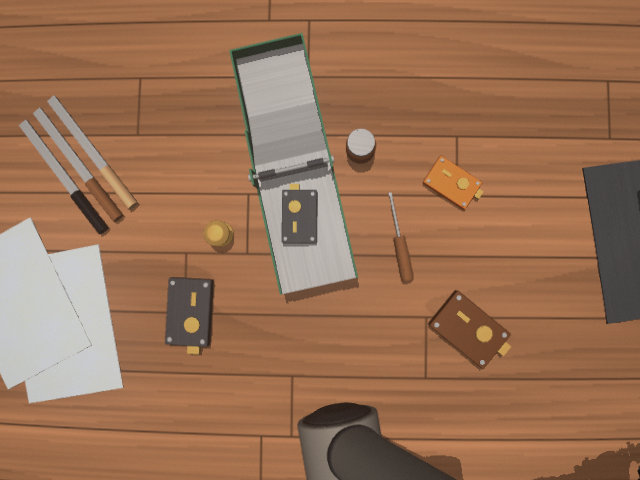

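View pics/scene0.png

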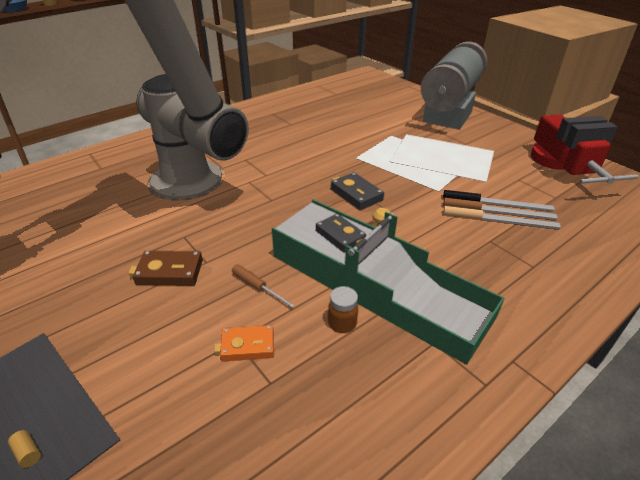

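The top view shows the dark lock on the deck at about (299,217), bolt pointing up to the flap near (292,172). The deck's near edge runs (283,296)–(357,283), the tray's far end (233,50)–(303,37). The knob is at (217,234), the jar at (361,146) and the driver around (400,240).

```bash
cat > h.py <<'E'
import numpy as np,cv2
from scipy.spatial.transform import Rotation as R
def cast(d,px,z,pose=None):
    K=np.array([[d["fx"],0,d["cx"]],[0,d["fy"],d["cy"]],[0,0,1]])
    u=cv2.undistortPoints(np.array(px,float).reshape(-1,1,2),K,d["dist"]).reshape(-1,2)
    r=np.c_[u,np.ones(len(u))]
    if pose is None: M=R.from_rotvec(d["orientation"]).as_matrix();o=d["xyz"]
    else:
        T=np.eye(4);T[:3,:3]=R.from_rotvec(pose[1]).as_matrix();T[:3,3]=pose[0];T=T@d["hand_eye"];M=T[:3,:3];o=T[:3,3]
    w=r@M.T
    return o+w*((z-o[2])/w[:,2])[:,None]
def lock(d,roi,z=.102,pose=None):
    x0,y0,x1,y1=roi
    m=np.zeros(d["frame"].shape[:2],np.uint8)
    m[y0:y1,x0:x1]=(d["frame"][y0:y1,x0:x1].max(2)<85)*255
    m=cv2.morphologyEx(m,cv2.MORPH_OPEN,np.ones((5,5)))
    c=max(cv2.findContours(m,0,2)[0],key=cv2.contourArea)
    P=cast(d,c.reshape(-1,2),z,pose)[:,:2]
    return cv2.minAreaRect((P*1000).astype(np.float32))
E
python3 - <<'E'
from h import *
from plant import imaging
d=imaging.get_image("top")
print(lock(d,(270,187,330,260)))
f=d["frame"].astype(int)
g=((f[:,:,1]>f[:,:,0]+15)&(f[:,:,1]>f[:,:,2]+5)).astype(np.uint8)
ys,xs=np.nonzero(g);print(len(xs),xs.min(),xs.max(),ys.min(),ys.max())
# green lip points per row (left,right)
for lo,hi,z in((195,285,.088),(55,120,.06)):
    L=[];Rr=[]
    for y in range(lo,hi,5):
        x=np.nonzero(g[y,225:370])[0]+225
        if len(x)>1: L.append((x.min(),y));Rr.append((x.max(),y))
    print(L[::3],Rr[::3])
    for s in(L,Rr):
        p=cast(d,s,z)[:,:2]; v=cv2.fitLine(p.astype(np.float32),2,0,.01,.01).ravel();print(v, np.arctan2(v[1],v[0]))
print("deck rear",cast(d,[(283,295),(357,281)],.08))
print("bar ends",cast(d,[(254,178),(332,160)],.142))
print("tray far",cast(d,[(233,50),(303,36)],.06))
print("knob,jar,drv",cast(d,[(217,232)],.06),cast(d,[(361,142)],.08),cast(d,[(390,193),(402,240),(407,280)],.01))
cv2.imwrite("pics/topz.png",cv2.resize(d["frame"][140:310,220:380,::-1],None,fx=3.5,fy=3.5,interpolation=2))
E
```

```text
Traceback (most recent call last):
  File "h.py", line 17, in lock
    c=max(cv2.findContours(m,0,2)[0],key=cv2.contourArea)
ValueError: max() iterable argument is empty
```

```bash
python3 - <<'E'
from h import *
from plant import imaging
d=imaging.get_image("top");f=d["frame"]
print(f.dtype,f.shape,f[230,285:315:6],f[240,300])
cv2.imwrite("pics/topz.png",cv2.resize(d["frame"][140:310,220:380,::-1],None,fx=3.5,fy=3.5,interpolation=2))
E
```

```text
uint8 (480, 640, 3) [[89 84 84]
 [88 82 81]
 [92 88 84]
 [89 85 82]
 [93 86 85]] [90 85 84]
```

View pics/topz.png

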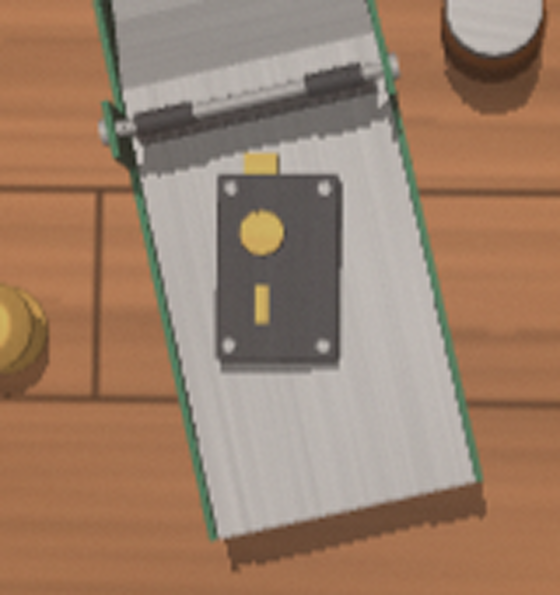

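The close-up shows the lock at crop (218..340, 176..362), straight in the image, while the deck leans about 13°. The deck's rear corners are at crop (212,540) and (480,483). The bar's post ends are at (105,128) and (392,67).

```bash
sed -i 's/<85)/<115)/' h.py; python3 - <<'E'
from h import *
from plant import imaging
d=imaging.get_image("top")
r=lock(d,(275,188,325,250));print(r,cv2.boxPoints(r))
f=d["frame"].astype(int)
g=((f[:,:,1]>f[:,:,0]+15)&(f[:,:,1]>f[:,:,2]+5)).astype(np.uint8)
for lo,hi,z in((195,275,.088),(55,120,.06)):
    L=[];Rr=[]
    for y in range(lo,hi,4):
        x=np.nonzero(g[y,225:370])[0]+225
        if len(x)>1: L.append((x.min(),y));Rr.append((x.max(),y))
    for s in(L,Rr):
        p=cast(d,s,z)[:,:2]; v=cv2.fitLine(p.astype(np.float32),2,0,.01,.01).ravel();print(len(s),v, np.arctan(v[1]/v[0]))
print("deck rear",cast(d,[(280.6,294.3),(357.1,278)],.088))
print("bar ends",cast(d,[(250,176.6),(332,159)],.135))
print("tray far",cast(d,[(233,50),(303,36)],.06))
print("knob,jar,drv",cast(d,[(217,232)],.06),cast(d,[(361,142)],.08),cast(d,[(390,193),(402,240),(407,280)],.01))
E
```

```text
((572.3461303710938, 121.18707275390625), (98.99093627929688, 65.4097671508789), 0.8440954089164734) [[522.3742   153.15924 ]
 [523.3378    87.756584]
 [622.31805   89.214905]
 [621.35443  154.61755 ]]
20 [0.97250617 0.23287712 0.5414751  0.18353397] 0.23503509
20 [0.97157216 0.23674354 0.5432477  0.03256367] 0.23901273
17 [0.9732941  0.22956179 0.8308237  0.25215507] 0.23162742
17 [0.97226095 0.2338988  0.8306189  0.10136624] 0.2360858
deck rear [[0.42672526 0.15546904 0.088     ]
 [0.4593046  0.0126998  0.088     ]]
bar ends [[0.64162273 0.20983082 0.135     ]
 [0.67487549 0.06091839 0.135     ]]
tray far [[0.90643077 0.26353225 0.06      ]
 [0.93447604 0.12418905 0.06      ]]
knob,jar,drv [[0.54338521 0.28498319 0.06      ]] [[0.71746374 0.00786845 0.08      ]] [[ 0.62819063 -0.05235829  0.01      ]
 [ 0.5340365  -0.07698882  0.01      ]
 [ 0.45443204 -0.08754295  0.01      ]]
```

Emit:
move_arm:
  jaw: [0.7,0.7,0.7,0.7,0.7,0.7,0.7,0.7,0.7,0.7,0.7,0.7]
  dp:
    - [0,0,0]
    - [0.345,-0.383,0]
    - [0.345,-0.383,0]
    - [0.345,-0.383,0]
    - [0.345,-0.383,0]
    - [0.345,-0.383,0]
    - [0.345,-0.383,0]
    - [0.345,-0.383,0]
    - [0.345,-0.383,0]
    - [0.345,-0.383,0]
    - [0.345,-0.383,0]
    - [0.345,-0.383,0]
  twist: [0.0293,0,0,0,0,0,0,0,0,0,0,0]

```text
t: 1.75
tcp_pos: [0.4945, 0.103, 0.2453]
eef_rot: [3.119, 0.37, 0.001]
contact_force: [0.6, -1.0, -0.1]
opening: 0.0258
finger_force: 0.0
```

```bash
cat >> h.py <<'E'
O=np.array([.658,.135]);psi=.236
def rep(s):
    c,n=np.cos(psi),np.sin(psi);M=np.array([[c,n],[-n,c]])
    x=R.from_rotvec(s["eef_rot"]).as_matrix()
    print("t",s["t"],"tcp chute",(M@(s["tcp_pos"][:2]-O)*1000).round(1),"z",s["tcp_pos"][2].round(4),"heading err",np.arctan2(x[1,0],x[0,0])-psi,"F",s["contact_force"].round(1),"open",s["opening"],"zaxis",x[:,2].round(3))
E
python3 - <<'E'
from h import *
from plant import imaging,status
s=status.state();rep(s)
d=imaging.get_image("wrist");print(d["hand_eye"].round(3))
cv2.imwrite("pics/w1.png",d["frame"][:,:,::-1])
E
```

```text
t 1.75 tcp chute [-166.5    7.1] z 0.2453 heading err 8.401392823945142e-05 F [ 0.6 -1.  -0.1] open 0.025771223554505385 zaxis [ 0. -0. -1.]
[[-0.001 -0.945 -0.327  0.085]
 [ 1.    -0.    -0.001  0.   ]
 [ 0.001 -0.327  0.945 -0.128]
 [ 0.     0.     0.     1.   ]]
```

View pics/w1.png

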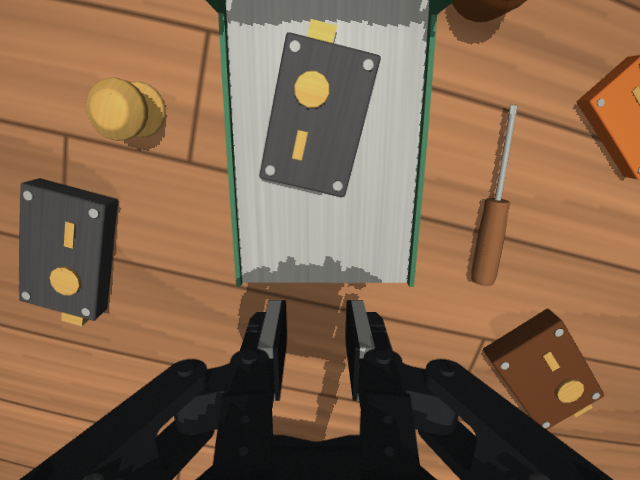

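The wrist view shows the lock at (320,115) ahead of the fingers, both tips at about (275,300) and (358,300), and the deck running straight up the image. So the tool is aligned with the chute.

Emit:
move_arm:
  jaw: [0.7,0.7,0.7,0.7,0.7]
  dp:
    - [0,0.015,0.3]
    - [0,0,0.3]
    - [0,0,0.3]
    - [0,0,0.21]
    - [0,0,0]
  twist: [0,0,0,0,0]

```text
t: 2.42
tcp_pos: [0.4929, 0.099, 0.1105]
eef_rot: [-3.12, -0.369, 0.007]
contact_force: [0.4, 0.3, -0.5]
opening: 0.0256
finger_force: 0.0
```

```bash
python3 - <<'E'
from h import *
from plant import imaging,status
s=status.state();rep(s)
w=imaging.get_image("wrist")["frame"][:,:,::-1];d=imaging.get_image("scene")["frame"][:,:,::-1]
cv2.imwrite("pics/w2.png",np.hstack([cv2.resize(w[0:400,120:520],(390,390)),cv2.resize(d[150:310,240:400],(390,390))]))
E
```

```text
t 2.425 tcp chute [-168.9    3.6] z 0.1105 heading err -0.00035733481539768075 F [ 0.4  0.3 -0.5] open 0.02556863082764665 zaxis [-0.004 -0.    -1.   ]
```

View pics/w2.png

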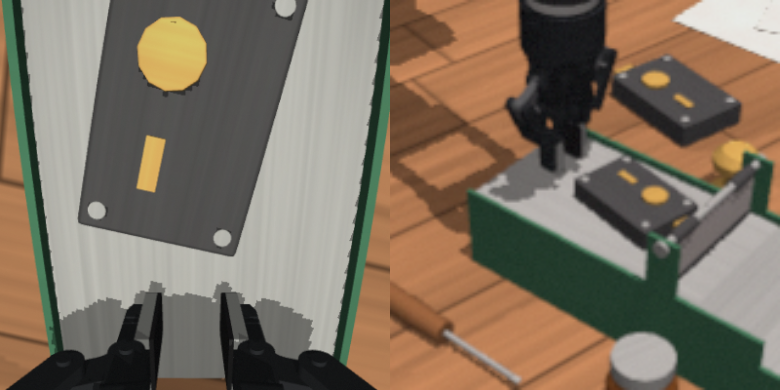

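The fingers are down behind the lock without contact, with the tips near their shadows on the deck. The lock's nearest rear corner is just ahead of the right finger.

Emit:
move_arm:
  jaw: [0.7,0.7,0.7,0.7]
  dp:
    - [0,0,0.03]
    - [0,0,0.03]
    - [0,0,0.025]
    - [0,0,0]
  twist: [0,0,0,0]

```text
t: 3.02
tcp_pos: [0.4941, 0.0991, 0.1017]
eef_rot: [3.12, 0.369, -0.001]
contact_force: [-0.1, -0.2, -0.5]
opening: 0.0259
finger_force: 0.0
```

Emit:
move_arm:
  jaw: [0.7,0.7,0.7,0.7,0.7,0.7,0.7,0.7,0.7,0.7,0.7,0.7]
  dp:
    - [0.06,0,0.01]
    - [0.06,0,0]
    - [0.06,0,0]
    - [0.06,0,0]
    - [0.06,0,0]
    - [0.06,0,0]
    - [0.06,0,0]
    - [0.06,0,0]
    - [0.06,0,0]
    - [0.06,0,0]
    - [0.06,0,0]
    - [0.06,0,0]
  twist: [0,0,0,0,0,0,0,0,0,0,0,0]

```text
t: 4.53
tcp_pos: [0.5787, 0.1194, 0.1006]
eef_rot: [3.12, 0.369, -0.0]
contact_force: [-2.7, -1.2, 0.4]
opening: 0.0254
finger_force: 1.0
```

```bash
python3 - <<'E'
from h import *
from plant import imaging,status
s=status.state();rep(s)
w=imaging.get_image("wrist")["frame"][:,:,::-1];d=imaging.get_image("scene")["frame"][:,:,::-1]
cv2.imwrite("pics/w3.png",np.hstack([cv2.resize(w[0:400,120:520],(390,390)),cv2.resize(d[150:310,260:420],(390,390))]))
E
```

```text
t 4.525 tcp chute [-80.8   3.4] z 0.1006 heading err -0.0002512939078679055 F [-2.7 -1.2  0.4] open 0.025422116321716513 zaxis [-0. -0. -1.]
```

View pics/w3.png

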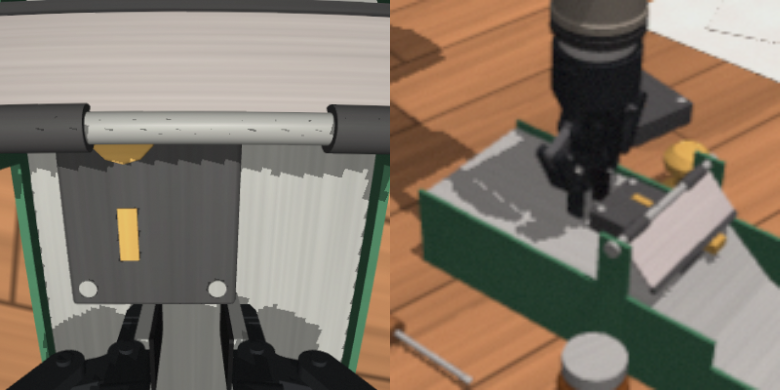

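The lock is now squared up and under the open flap, with the lower wrist-crop edge at (75–238,300) and the fingers on its rear. It sits about 14 mm left of the finger centre, still well supported. Push on.

Emit:
move_arm:
  jaw: [0.7,0.7,0.7,0.7,0.7,0.7,0.7,0.7,0.7]
  dp:
    - [0.06,0,0]
    - [0.06,0,0]
    - [0.06,0,0]
    - [0.06,0,0]
    - [0.06,0,0]
    - [0.06,0,0]
    - [0.06,0,0]
    - [0.05,0,0]
    - [0,0,0]
  twist: [0,0,0,0,0,0,0,0,0]

```text
t: 5.75
tcp_pos: [0.6337, 0.1326, 0.1007]
eef_rot: [3.12, 0.369, 0.002]
contact_force: [0.2, -0.5, -0.4]
opening: 0.0255
finger_force: 0.0
```

```bash
python3 - <<'E'
from h import *
from plant import imaging,status
s=status.state();rep(s)
w=imaging.get_image("wrist")["frame"][:,:,::-1];d=imaging.get_image("scene")["frame"][:,:,::-1]
cv2.imwrite("pics/w4.png",np.hstack([cv2.resize(w[0:400,120:520],(390,390)),cv2.resize(d[170:350,310:490],(390,390))]))
E
```

```text
t 5.75 tcp chute [-24.1   3.4] z 0.1007 heading err -0.00023091702403379988 F [ 0.2 -0.5 -0.4] open 0.025520520082542585 zaxis [ 0.001  0.    -1.   ]
```

View pics/w4.png

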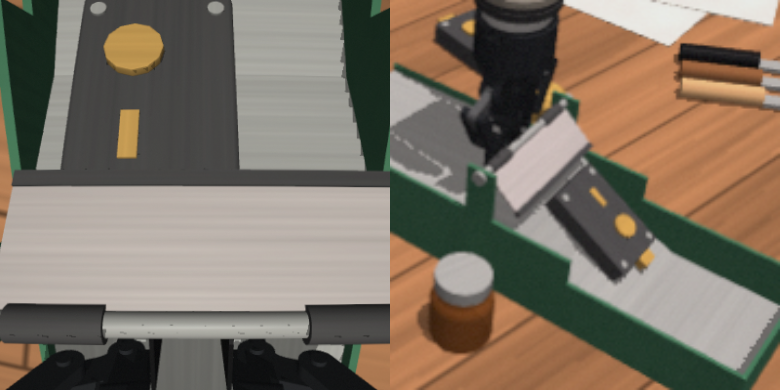

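The lock has tipped over the edge and is sliding down the slide, with the flap falling behind it. Draw the fingers back and up.

Emit:
move_arm:
  jaw: [0.7,0.7,0.7,0.7,0.7,0.7,0.7,0.7,0.7,0.7]
  dp:
    - [-0.2,0,0]
    - [-0.3,0,0]
    - [-0.3,0,0]
    - [-0.2,0,-0.2]
    - [0,0,-0.3]
    - [0,0,-0.3]
    - [0,0,-0.2]
    - [0,0,0]
    - [0,0,0]
    - [0,0,0]
  twist: [0,0,0,0,0,0,0,0,0,0]

```text
t: 7.1
tcp_pos: [0.5157, 0.1044, 0.2193]
eef_rot: [-3.12, -0.369, 0.004]
contact_force: [-0.4, -0.4, 0.5]
opening: 0.0257
finger_force: 0.0
```

```bash
python3 - <<'E'
from h import *
from plant import imaging,status
s=status.state();rep(s)
t=imaging.get_image("top")["frame"][:,:,::-1];d=imaging.get_image("scene")["frame"][:,:,::-1]
cv2.imwrite("pics/w5.png",np.hstack([cv2.resize(t[20:300,170:450],(390,390)),cv2.resize(d[170:370,310:510],(390,390))]))
E
```

```text
t 7.1 tcp chute [-145.5    3.5] z 0.2193 heading err -0.0003301740358711558 F [-0.4 -0.4  0.5] open 0.025656987928226585 zaxis [-0.003 -0.    -1.   ]
```

View pics/w5.png

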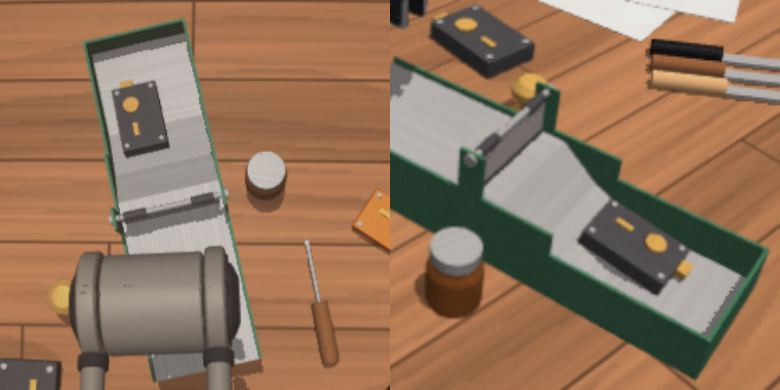

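The lock is in the tray, around full-image (269,105), the flap hangs shut and the bystanders are unmoved. I'll let it settle and check its position.

Emit:
move_arm:
  jaw: [0.7,0.7,0.7,0.7,0.7,0.7,0.7,0.7]
  dp:
    - [0,0,0]
    - [0,0,0]
    - [0,0,0]
    - [0,0,0]
    - [0,0,0]
    - [0,0,0]
    - [0,0,0]
    - [0,0,0]
  twist: [0,0,0,0,0,0,0,0]

```text
t: 8.2
tcp_pos: [0.5164, 0.1045, 0.2207]
eef_rot: [3.12, 0.369, 0.0]
contact_force: [0.4, 0.2, -0.3]
opening: 0.0254
finger_force: 0.0
```

```bash
python3 - <<'E'
from h import *
from plant import imaging
d=imaging.get_image("top")
c,n=np.cos(psi),np.sin(psi);M=np.array([[c,n],[-n,c]])
for k in(cast(d,[(269,104.7)],.045)[0,:2],np.array(lock(d,(246,75,295,133),.045)[0])/1000): print(M@(k-O))
old=cv2.imread("pics/w5.png")[:,:390]
new=cv2.resize(d["frame"][20:300,170:450,::-1],(390,390))
print(cv2.absdiff(old,new)[60:180,90:190].mean())
E
```

```text
[0.14986787 0.02129097]
[0.14803054 0.01878197]
0.7639444444444444
```

```bash
python3 -c "
from plant import workorder;print(workorder.close_job())"
```

```text
the job is handed in; nothing more can be done
None
```

The lock was pushed through under the flap and lies at rest in the tray, about 149 mm past the flap. The flap has fallen shut, the knob, jar and driver look unmoved in the last pictures, and the job is handed in (no verdict was returned).

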